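Empty the reject cup into its catch tray

TASK

On the test bench stands a tipping cup holding five rejected parts, with a slide-out catch tray below it. Pull the tray out to its stop by its knob and leave it out, then tip the cup right over with its ball lever so that all five parts drop into the tray, and stand the cup fully upright again. Leave the remote control and the tape roll beside the stand where they are.

Things in the scene. Friction and masses are not known exactly. Their poses are not given: they have to be found in the camera images.
- stand: reject stand, fixed to the bench: dark steel base plate with two aluminium uprights 150 mm tall, 8 mm thick, at y = +/-72 mm. Origin on the bench directly below the cup's axis; -x is the side to which the cup pours and the tray slides out; +y is the side of the lever. Its place and yaw vary
- cup_axis (a point): centre of the cup's tipping axis, 130 mm above the bench; the axis runs along the stand's y
- cup (a joint): angle of the aluminium cup, rad: 0 = upright (a stop), grows as it tips to the stand's -x, 2.2 = stop, mouth down. Hinge friction (2 N at the ball) holds it where it is left. The cup is a tapered round beaker 70 mm tall, outer diameter 92 mm at the rim, 70 mm at the bottom, 3 mm wall; upright, its rim is 165 mm and its bottom 95 mm above the bench
- cup_mouth (a point): centre of the cup's mouth, level with its rim, 35 mm from the axis; its z axis points out of the mouth
- cup_ball (a point): centre of the black ball, 30 mm in diameter, at the end of the cup's lever (10 mm steel rod, 88 mm to the stand's +y of the cup's centre). It turns with the cup at 110 mm from the axis: cup upright, the lever leans 60 degrees back (to +x, ball 55 mm above the axis); cup at its 2.2 rad stop, 66 degrees forward (to -x, ball 45 mm above the axis)
- tray (a joint): how far the tray is pulled out, m: 0 = home, grows towards the stand's -x, 0.100 = its stop (starts at 0 to 0.03). A light spring pulls it home (up to 1.2 N), but 3 N of drag in the slide holds it where it is left. The tray is an open grey box 160 mm long (stand's x), 120 mm wide, 50 mm tall, 5 mm walls, its underside 9 mm above the bench
- tray_knob (a point): centre of the tray's pull knob, 67 mm above the bench: an upright black round cap 24 mm in diameter, 24 mm tall (55 to 79 mm above the bench), on a 16 mm steel post at the end of a flat tongue, 70 mm ahead (-x) of the tray's front wall. Pinch it with the fingers closing along the stand's y, to keep the gripper's body off the cup
- tray_in (a point): centre of the tray's inner floor, 14 mm above the bench; axes as the stand's; the inner floor is 150 mm in x by 110 mm in y
- relay1: white relay, a block 16 x 14 x 20 mm tall, in the cup at first; origin at the centre of its underside as it stands at first
- relay2: white relay, a block 16 x 14 x 20 mm tall, in the cup at first; origin at the centre of its underside as it stands at first
- spacer1: bare brass spacer, a round pin 14 mm in diameter and 22 mm long, in the cup at first; origin at the centre of its lower end as it stands at first
- spacer2: bare brass spacer, a round pin 14 mm in diameter and 22 mm long, in the cup at first; origin at the centre of its lower end as it stands at first
- knobcap: black control-knob cap, 20 mm in diameter, 16 mm tall, in the cup at first; origin at the centre of its underside as it stands at first
- remote: black remote control, 165 x 46 x 20 mm, lying along the stand's x on its -y side; origin at the centre of its underside; must stay where it is
- tape: roll of amber tape, 84 mm in diameter, 48 mm tall, standing flat on the stand's +y side; origin at the centre of its underside; must stay where it is

How it is judged:
By the outcome, as a careful person would: the job done as asked, in the order asked, and still so for the second after the job is handed in, with the robot touching nothing.
It also fails if it takes over 64 s, if anything falls off the work surface, if the arm or the gripper's body presses on something with over 40 N, if the wrist force passes 120 N, or if a joint passes its speed limit or range.

ROBOT

A 7-joint arm with a two-finger parallel gripper is mounted at the origin on the work surface. World frame = base frame: x ahead of the robot, y to its left, z up, the work surface at z = 0. Lengths are in m, angles in rad, forces in N, time in s.
With the tool pointing down it reaches from about 0.425 to 0.925 m from the base axis. Payload 6.8 kg.
Tool frame: the origin (TCP) lies between the finger pads; the fingertips stand r.tips_ahead ahead of it and the grasp point (between the pads) lies 5 mm behind it (r.tips_ahead is the distance from the TCP to the fingertips, in m); z points along the fingers, y is the line along which they close (so a half turn about z gives the same grasp; the last joint's range is limited). The gripper opens to 85 mm and grips with 20 to 120 N. Pads are 22 mm wide; open, the fingers measure 114 mm over their backs; the gripper's body (76 mm by 85 mm) begins 54 mm behind the grasp point. The pads swing forward as they close: fully open they stand 13 mm farther back than shut.
Start: joints at [-1.24, 0.477, 0.022, 1.555, -0.011, 1.109, -0.083], TCP at [0.287, 0.611, 0.245] pointing down, gripper open.
Joint ranges: [-2.96, 2.96], [-0.34, 2.1], [-1.41, 1.46], [0.24, 2.44], [-1.37, 4.51], [0.17, 1.92], [-2.96, 2.96]. Speed limits (rad/s): [2.39, 2.39, 3.14, 3.14, 3.14, 3.14, 3.14].

INTERFACE

Orientations are given as a rotation vector (axis times angle).
In Python, from bench import r gives the robot as it stands.
- The arm moves only by the tool move_arm, never from a script. Its argument "rows" is one flat list of numbers, 4 for each row, row after row: the shift along the tool's x, y, z in cm, then the turn about the tool's z in degrees. In form: [tx, ty, tz, twist, tx, ty, tz, twist, ...]. A call has 1 to 10 rows; each row is the pose to reach, as a shift and turn from the pose commanded when the call began, along the tool's axes at that moment; what a row does not reach only later rows make up. A row lasts 1/8 s, in which the tool goes at most 62.5 mm and 10.7 degrees, less where a joint would pass 70% of its speed; a pose out of reach is approached as far as the arm can. A call with a gripper value outside its range is refused whole. "fingers" is the opening, from 0 (shut) to 1 (fully open), set as the call begins (left out, the last holds). The fingers move at their own pace and stop on an object; "newtons" is the grip in N (left out, the last holds). Time passes only in rows, so rows that repeat a pose let the fingers close. It gives the time, the measured TCP pose, the force, the opening and the grip force at its end, in the units of the state.
- r.get_obs(): the state, without advancing time (a new reading comes with each control period).
- r.grab_frame(name): name is "scene" or "top"; returns the picture (420x560x3 uint8, blue, green, red); there is no depth.
- r.camera_params(name): a dict with "fx", "fy", "cx", "cy" (pixels), "world_from_camera" (4x4, takes a point from camera to world coordinates). Camera axes: x right, y down, z forward; pixel columns grow to the right and rows downward; lengths in m; the calibration is good to about 2 mm. A picture is of the moment at which its call begins. camera_params takes no time and is no camera call.
- r.hand_in(): hands the job in; it is judged then, once.
The state is a dict: "clock": time; "joints": joint angles; "qvel": joint speeds; "tau": joint torques, N m; "tcp_pos": TCP position; "orientation": TCP orientation; "contact_force": force on the tool from outside, world axes, zero at the start; "moment": the same for the moment, N m; "grip_width": finger opening in m; "gripper_force": force on a finger pad.
Only numpy, scipy, OpenCV 4.12 (cv2) and the standard library are available. Lean on these libraries where they do the work, as an engineer would, in place of code of your own. Each camera call takes 0.05 s, during which the arm holds its last target. There are 200 camera calls.

## Working session

There is one attempt and no reset: what is moved stays moved. The work goes in short steps, Python scripts to look and compute and a tool call to move; the robot and the scene stay as the last step left them, time stands still between calls to the robot, and variables do not carry over. Pictures are saved under pics/ and viewed, at most 10 in all, crops included, and the job is handed in when it is done.

Besides the shell and the picture viewer there is one more tool, called as name(argument=value, ...) on one line, values as JSON. move_arm: Moves the arm, as the interface text tells. Its arguments: {"type":"object","properties":{"rows":{"type":"array"},"fingers":{"type":"number"},"newtons":{"type":"number"}},"required":["rows"]}

```bash
mkdir -p pics; python3 - <<'E'
from bench import r
import cv2
for n in("scene","top"):
    cv2.imwrite(f"pics/{n}0.png",r.grab_frame(n)); p=r.camera_params(n); print(n,p)
print(r.get_obs(), r.tips_ahead)
E
```

```text
scene {'fx': 544.3955539388425, 'fy': 544.3955539388425, 'cx': 285.7731824767184, 'cy': 212.95158702703756, 'world_from_camera': array([[ 0.8537553 ,  0.41120187, -0.31939773,  0.8395027 ],
       [ 0.52049682, -0.65799963,  0.54416868, -0.51939468],
       [ 0.01359959, -0.6308324 , -0.77579994,  0.84703747],
       [ 0.        ,  0.        ,  0.        ,  1.        ]])}
top {'fx': 497.1707259191024, 'fy': 497.1707259191024, 'cx': 278.7938542014476, 'cy': 207.30798502010293, 'world_from_camera': array([[ 0.00798854, -0.98721623,  0.15918634,  0.40833436],
       [-0.99967726, -0.01172346, -0.02253731, -0.02661378],
       [ 0.02411541, -0.15895493, -0.98699128,  0.92049824],
       [ 0.        ,  0.        ,  0.        ,  1.        ]])}
{'clock': 0.1, 'joints': array([-1.24008019,  0.47772125,  0.02235886,  1.55635669, -0.01150783,
        1.10930595, -0.08312356]), 'qvel': array([ 0.00065453, -0.00160671,  0.00179743, -0.00478964,  0.00036251,
        0.00116276,  0.00086828]), 'tau': array([ 4.12962225e-03, -5.97765183e+01,  1.61336862e+00, -2.81953025e+01,
        1.27505607e-02,  5.02859009e-03,  9.31704420e-06]), 'tcp_pos': array([0.2865827 , 0.61057261, 0.24441894]), 'orientation': array([-6.83753634e-01, -3.06603274e+00,  2.58399233e-03]), 'contact_force': array([-0.63014611,  0.00461499,  0.04214694]), 'moment': array([-9.14095928e-05,  1.32390121e-02,  1.44418351e-02]), 'gripper_force': 0.0, 'grip_width': 0.08529677269605292} 0.014
```

View pics/scene0.png

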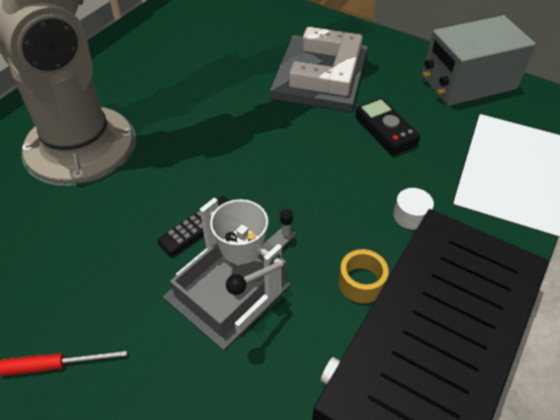

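View pics/top0.png

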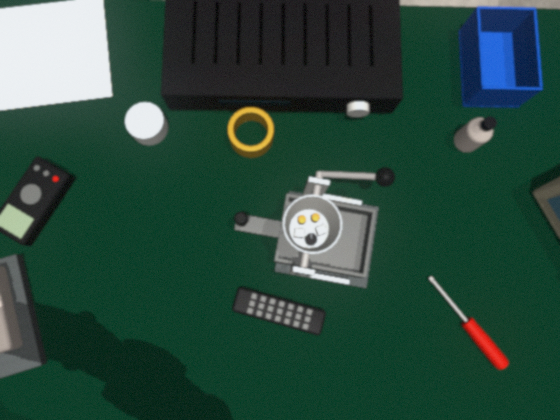

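Scene: knob at about (287,216), lever ball at (236,285). Top: knob at (241,218), ball at (385,177), tape at (251,132), remote at (279,310). Now I'll measure these by ray casting.

```bash
cat > h.py <<'E'
import numpy as np, cv2
from bench import r
from scipy.spatial.transform import Rotation as R
def ray(n,uv):
    p=r.camera_params(n);T=np.array(p["world_from_camera"])
    d=T[:3,:3]@np.array([(uv[0]-p["cx"])/p["fx"],(uv[1]-p["cy"])/p["fy"],1]);return T[:3,3],d/np.linalg.norm(d)
def plane(n,uv,z):
    o,d=ray(n,uv);return o+d*(z-o[2])/d[2]
def tri(a,b):
    (o1,d1),(o2,d2)=ray("scene",a),ray("top",b)
    s=np.linalg.lstsq(np.c_[d1,-d2],o2-o1,rcond=None)[0];p,q=o1+s[0]*d1,o2+s[1]*d2
    return (p+q)/2,np.linalg.norm(p-q)
def dark(img,c,h=16,t=45):
    u,v=c;w=img[v-h:v+h,u-h:u+h].max(2);m=(w<t).astype(np.uint8)
    n,l,s,cc=cv2.connectedComponentsWithStats(m)
    k=l[h-3:h+3,h-3:h+3].max();return cc[k]+[u-h,v-h],s[k].tolist()
E
python3 - <<'E'
from h import *
S=cv2.imread("pics/scene0.png");T=cv2.imread("pics/top0.png")
for nm,a,b in(("knob",(287,216),(241,218)),("ball",(236,285),(385,177))):
    A,sa=dark(S,a);B,sb=dark(T,b);print(nm,A,sa,B,sb,tri(A,B))
    z={"knob":.067,"ball":.185}[nm];print(plane("scene",A,z),plane("top",B,z))
out=[]
for n,I,c,h in(("scene",S,(287,216),(50)),("top",T,(241,218),45),("scene",S,(236,285),50),("top",T,(385,177),45)):
    out.append(cv2.resize(I[c[1]-h:c[1]+h,c[0]-h:c[0]+h],(300,300),interpolation=2))
cv2.imwrite("pics/c1.png",np.vstack([np.hstack(out[:2]),np.hstack(out[2:])]))
# mask bars: white rails / tray inner
E
```

```text
knob [286. 217.] [9, 10, 13, 15, 173] [240.47942387 217.48559671] [0, 0, 32, 32, 972] (array([0.5258445 , 0.01895967, 0.06977199]), np.float64(0.002938516951460401))
[0.52369997 0.01978796 0.067     ] [0.52736544 0.02006801 0.067     ]
ball [235.90033223 284.2192691 ] [6, 5, 20, 21, 301] [384.80155642 176.43579767] [7, 6, 19, 19, 257] (array([ 0.57577577, -0.20412544,  0.18700977]), np.float64(0.0006137765578856175))
[ 0.57474258 -0.20336993  0.185     ] [ 0.57646716 -0.2044103   0.185     ]
```

View pics/c1.png

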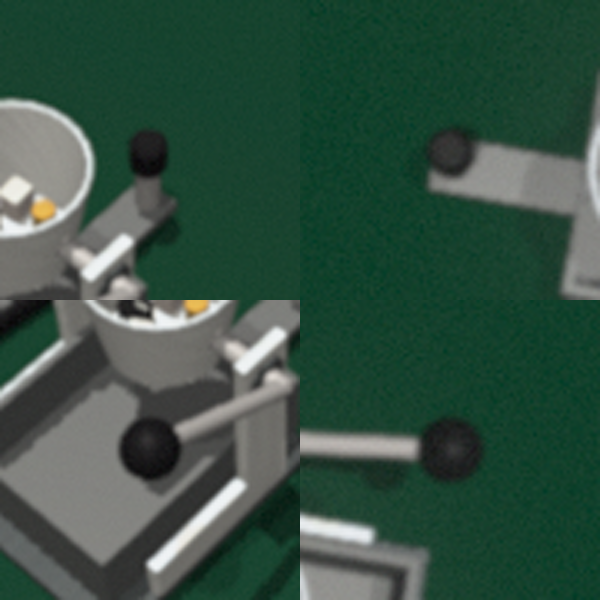

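```bash
python3 - <<'E'
from h import *
S=cv2.imread("pics/scene0.png");T=cv2.imread("pics/top0.png")
m=(T.min(2)>175).astype(np.uint8);m[:,:270]=0;m[:,400:]=0;m[:165]=0;m[300:]=0
n,l,s,c=cv2.connectedComponentsWithStats(m)
for i in range(1,n):
    if s[i,4]>15:
        print(c[i],s[i],cv2.minAreaRect(cv2.findContours((l==i).astype(np.uint8),0,2)[0][0]),plane("top",c[i],.15))
b=T.astype(int)
amb=((b[...,2]>110)&(b[...,0]<80)).astype(np.uint8)
n,l,s,c=cv2.connectedComponentsWithStats(amb)
for i in range(1,n):
    if s[i,4]>100: print("amber",c[i],s[i],plane("top",c[i],.048))
print("knob",plane("top",(241,218.5),.075),plane("top",(241,218.5),.079),plane("scene",(286.7,217.3),.067),tri((286.7,217.3),(241,218.5)))
print("remote",plane("top",(279,310),.02))
big=cv2.resize(T[160:300,220:400],None,fx=4,fy=4,interpolation=2);cv2.imwrite("pics/c2.png",big)
E
```

```text
[318.90082645 179.55371901] [309 172  21  13 121] ((319.48077392578125, 177.59616088867188), (20.39607810974121, 10.78638744354248), 11.309932708740234) [ 0.57798893 -0.1075391   0.15      ]
[319.42902208 236.05362776] [283 186  79  98 951] ((318.39263916015625, 232.47659301757812), (74.47897338867188, 91.65423583984375), 9.117862701416016) [ 0.48797177 -0.10792641  0.15      ]
[308.31512605 227.91911765] [289 209  40  39 952] ((308.5, 228.0), (38.0, 39.0), 90.0) [ 0.50054248 -0.09059179  0.15      ]
amber [250.29248555 129.16647399] [227 107  47  45 865] [0.69261143 0.00654576 0.048     ]
amber [486.10060606 344.31636364] [463 318  46  52 825] [ 0.31470636 -0.4049406   0.048     ]
knob [0.52450523 0.01870435 0.075     ] [0.52395563 0.01848995 0.079     ] [0.52515656 0.01986634 0.067     ] (array([0.52551674, 0.01912157, 0.06800756]), np.float64(0.0001310447070091727))
remote [ 0.36884416 -0.04901849  0.02      ]
```

View pics/c2.png

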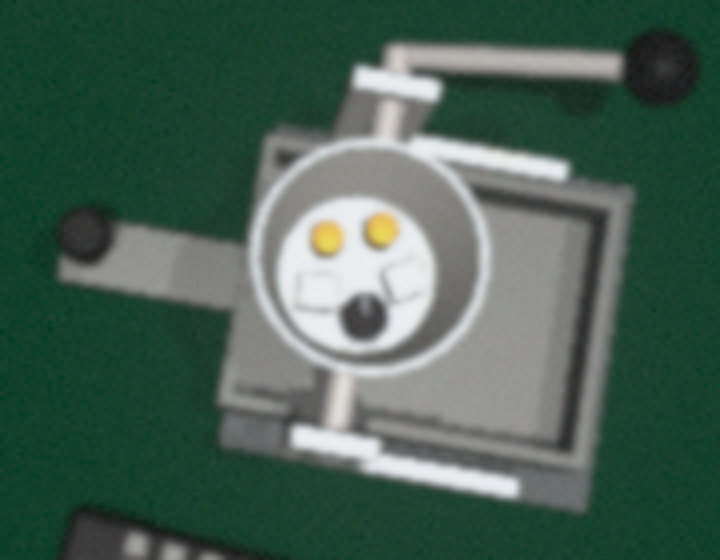

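```bash
cat >> h.py <<'E'
def stand():
    a,b=plane("top",(319.25,180.75),.15),plane("top",(304,270.5),.15)
    y=(a-b)[:2];L=np.linalg.norm(y);y/=L;x=np.array([y[1],-y[0]]);return (a+b)[:2]/2,x,y,L
E
python3 - <<'E'
from h import *
o,x,y,L=stand();print(o,x,y,L,"yaw",np.degrees(np.arctan2(x[1],x[0])))
print("rim",plane("top",(312.25,224.25),.165))
k=np.array([.5255,.0192]);B=np.array([.5758,-.2041])
for n,p in(("knob",k),("ball",B),("rim",plane("top",(312.25,224.25),.165)[:2])): print(n,(p-o)@x,(p-o)@y)
ob=r.get_obs();M=R.from_rotvec(ob["orientation"]).as_matrix();print(M.round(3))
print("tool yaw of y axis",np.degrees(np.arctan2(M[1,1],M[0,1])))
print("arm->knob tool", M.T@(np.r_[k,.15]-ob["tcp_pos"])*100)
E
```

```text
[ 0.50525896 -0.09596057] [-0.16879996 -0.98565033] [ 0.98565033 -0.16879996] 0.14365472238689747 yaw -99.71805333081953
rim [ 0.50447554 -0.09539974  0.165     ]
knob -0.1169247396299696 0.0005114862400907132
ball 0.09468034142898073 0.08778272818172382
rim -0.00042054280508891815 -0.0008668454400573291
[[-0.905  0.425 -0.001]
 [ 0.425  0.905 -0.002]
 [-0.    -0.002 -1.   ]]
tool yaw of y axis 64.85645149777793
arm->knob tool [-46.753426   -43.366758     9.51951632]
```

move_arm(rows=[-2.3,-2.2,0.4,5,-6.5,-6,0.8,13,-11,-10,1.2,22,-15.4,-14.3,1.6,31,-20,-18.5,2,40,-24.3,-22.5,2.4,49,-28.7,-26.6,2.8,57,-33,-30.8,3.2,65,-37,-34.3,3.6,71,-40,-37,4,74.6], fingers=0.8)

```text
clock: 1.35
tcp_pos: [0.4921, 0.1037, 0.2052]
orientation: [2.406, 2.019, -0.0]
contact_force: [-0.1, 0.9, -0.5]
grip_width: 0.068
gripper_force: 0.0
```

```bash
cat >> h.py <<'E'
def st(*targets):
    ob=r.get_obs();M=R.from_rotvec(ob["orientation"]).as_matrix();o,x,y,L=stand()
    p=ob["tcp_pos"];d=p[:2]-o
    print("t",ob["clock"],"tcp",p.round(4),"stand",(d@x).round(4),(d@y).round(4),"z",p[2].round(4),"F",ob["contact_force"].round(1),"w",ob["grip_width"],ob["gripper_force"])
    print("yaw y",np.degrees(np.arctan2(M[1,1],M[0,1])),"joints",ob["joints"].round(2),"tool z",M[:,2].round(3))
    X=np.r_[x,0];Y=np.r_[y,0];print("stand x in tool",(M.T@X).round(3),"stand y in tool",(M.T@Y).round(3))
    for t in targets:
        w=np.r_[o+t[0]*x+t[1]*y,t[2]];print("to",t,(M.T@(w-p)*100).round(2))
E
python3 -c "
from h import *
st((-.117,.0005,.13),(-.117,.0005,.063))"
```

```text
t 1.35 tcp [0.4921 0.1037 0.2052] stand -0.1946 -0.0467 z 0.2052 F [-0.1  0.9 -0.5] w 0.06796401509474974 0.0
yaw y -9.995275231290854 joints [-0.73  0.25  0.47  2.03 -0.15  0.89 -0.36] tool z [-0. -0. -1.]
stand x in tool [-1.     0.005  0.   ] stand y in tool [0.005 1.    0.   ]
to (-0.117, 0.0005, 0.13) [-7.73  4.76  7.52]
to (-0.117, 0.0005, 0.063) [-7.73  4.76 14.22]
```

move_arm(rows=[-2,1.2,1,0,-5,3,4,0,-7,4.3,6,0,-7.7,4.8,7.5,0,-7.7,4.8,7.5,0])

```text
clock: 1.98
tcp_pos: [0.5251, 0.0221, 0.1293]
orientation: [-2.402, -2.023, 0.003]
contact_force: [0.4, -0.3, -0.5]
grip_width: 0.0686
gripper_force: 0.0
```

```bash
python3 -c "
from h import *
st((-.117,.0005,.063))"
```

```text
t 1.975 tcp [0.5251 0.0221 0.1293] stand -0.1198 -0.0003 z 0.1293 F [ 0.4 -0.3 -0.5] w 0.06860101003183415 0.0
yaw y -9.77955772971192 joints [-0.52  0.41  0.45  2.04 -0.26  0.75 -0.08] tool z [-0.002 -0.    -1.   ]
stand x in tool [-1.     0.001  0.001] stand y in tool [ 0.001  1.    -0.002]
to (-0.117, 0.0005, 0.063) [-0.27  0.1   6.63]
```

Descend, settle, close.

move_arm(rows=[-0.2,0.1,2,0,-0.2,0.1,4,0,-0.2,0.1,5.8,0,-0.2,0.1,6.6,0,-0.2,0.1,6.6,0])

```text
clock: 2.6
tcp_pos: [0.5264, 0.0203, 0.0641]
orientation: [-2.401, -2.025, 0.001]
contact_force: [0.5, -0.2, 0.4]
grip_width: 0.068
gripper_force: 0.0
```

move_arm(rows=[0,0,0,0,0,0,0,0,0,0,0,0,0,0,0,0,0,0,0,0], fingers=0, newtons=50)

```text
clock: 3.22
tcp_pos: [0.5243, 0.0205, 0.0646]
orientation: [-2.399, -2.023, 0.004]
contact_force: [-7.9, 1.6, 11.2]
grip_width: 0.0222
gripper_force: 48.4
```

```bash
python3 -c "
from h import *
st((-.117,.0005,.063))"
```

```text
t 3.225 tcp [0.5243 0.0205 0.0646] stand -0.118 -0.0009 z 0.0646 F [-7.9  1.6 11.2] w 0.0221624908134425 48.38154261466116
yaw y -9.728604833041622 joints [-0.46  0.52  0.39  2.07 -0.33  0.62 -0.02] tool z [-0.005  0.001 -1.   ]
stand x in tool [-1.     0.    -0.001] stand y in tool [ 0.     1.    -0.005]
to (-0.117, 0.0005, 0.063) [-0.1   0.14  0.16]
```

move_arm(rows=[0.4,-0.1,0,0,1,-0.1,0,0,1.8,-0.1,0,0,2.6,-0.1,0,0,3.4,-0.1,0,0,4.2,-0.1,0,0,5,-0.1,0,0,5.8,-0.1,0,0,6.4,-0.1,0,0,6.6,-0.1,0,0])

```text
clock: 4.47
tcp_pos: [0.5353, 0.0846, 0.0647]
orientation: [-2.401, -2.023, 0.004]
contact_force: [-6.2, -2.9, 8.1]
grip_width: 0.022
gripper_force: 48.8
```

move_arm(rows=[0.2,0,0,0,0.4,0,0,0,0.6,0,0,0,0.8,0,0,0,0.8,0,0,0])

```text
clock: 5.1
tcp_pos: [0.5366, 0.0923, 0.0647]
orientation: [-2.401, -2.023, 0.004]
contact_force: [-5.9, -2.4, 8.6]
grip_width: 0.0224
gripper_force: 48.8
```

```bash
python3 -c "
from h import *
st()"
```

```text
t 5.1 tcp [0.5366 0.0923 0.0647] stand -0.1909 -0.0009 z 0.0647 F [-5.9 -2.4  8.6] w 0.022358025961609896 48.83879807777703
yaw y -9.775168722568461 joints [-0.59  0.54  0.39  2.02 -0.34  0.64 -0.14] tool z [-0.003 -0.    -1.   ]
stand x in tool [-1.     0.001  0.001] stand y in tool [ 0.001  1.    -0.003]
```

Tray has moved about 73 mm. I'll go on in small steps until the pull force rises.

move_arm(rows=[0.2,0,0,0,0.4,0,0,0,0.6,0,0,0,0.8,0,0,0,0.8,0,0,0])

```text
clock: 5.72
tcp_pos: [0.538, 0.1001, 0.0647]
orientation: [-2.401, -2.023, 0.004]
contact_force: [-5.9, -1.9, 7.7]
grip_width: 0.0221
gripper_force: 48.8
```

move_arm(rows=[0.2,0,0,0,0.4,0,0,0,0.6,0,0,0,0.6,0,0,0])

```text
clock: 6.22
tcp_pos: [0.539, 0.106, 0.0647]
orientation: [-2.401, -2.023, 0.004]
contact_force: [-5.3, -2.5, 8.4]
grip_width: 0.0222
gripper_force: 48.8
```

move_arm(rows=[0.2,0,0,0,0.4,0,0,0,0.6,0,0,0,0.6,0,0,0])

```text
clock: 6.72
tcp_pos: [0.54, 0.1119, 0.0647]
orientation: [-2.401, -2.023, 0.004]
contact_force: [-5.9, -2.2, 8.8]
grip_width: 0.0227
gripper_force: 48.8
```

move_arm(rows=[0.2,0,0,0,0.4,0,0,0,0.5,0,0,0,0.5,0,0,0])

```text
clock: 7.22
tcp_pos: [0.5408, 0.1167, 0.0647]
orientation: [-2.402, -2.023, 0.004]
contact_force: [-5.8, -3.5, 9.4]
grip_width: 0.0222
gripper_force: 48.8
```

move_arm(rows=[0.15,0,0,0,0.3,0,0,0,0.3,0,0,0])

```text
clock: 7.6
tcp_pos: [0.5409, 0.1174, 0.0646]
orientation: [-2.404, -2.022, 0.008]
contact_force: [-6.4, -7.7, 10.1]
grip_width: 0.0224
gripper_force: 49.0
```

move_arm(rows=[0.15,0,0,0,0.3,0,0,0,0.3,0,0,0])

```text
clock: 7.98
tcp_pos: [0.5409, 0.1175, 0.0646]
orientation: [2.406, 2.019, -0.012]
contact_force: [-7.3, -14.6, 13.5]
grip_width: 0.0224
gripper_force: 49.3
```

```bash
python3 - <<'E'
from h import *
st()
T=r.grab_frame("top");cv2.imwrite("pics/t2.png",cv2.resize(T[120:320,160:420],None,fx=3,fy=3,interpolation=2))
E
```

```text
t 7.975 tcp [0.5409 0.1175 0.0646] stand -0.2165 -0.0009 z 0.0646 F [ -7.3 -14.6  13.5] w 0.022361481022871478 49.27252078894526
yaw y -9.985600695753606 joints [-0.64  0.56  0.4   2.   -0.34  0.66 -0.2 ] tool z [-0.005 -0.006 -1.   ]
stand x in tool [-1.     0.005  0.007] stand y in tool [ 0.005  1.    -0.004]
```

View pics/t2.png

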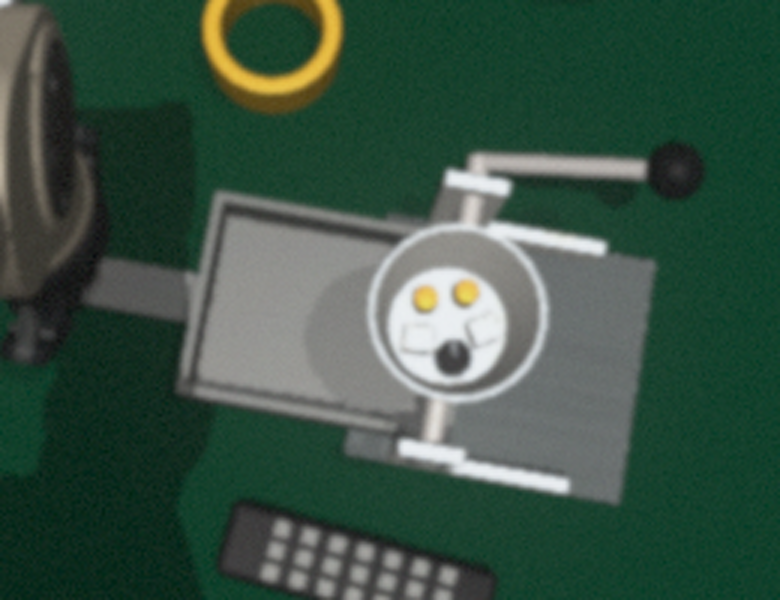

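Tray is at its stop: the front wall is now at about (190,290) in the crop, and motion stopped with the force rising. I'll relax, release and lift off.

move_arm(rows=[-0.3,0,0,0,-0.6,0,0,0,-0.6,0,0,0])

```text
clock: 8.4
tcp_pos: [0.5409, 0.1173, 0.0647]
orientation: [-2.401, -2.023, 0.003]
contact_force: [-5.1, -1.2, 7.5]
grip_width: 0.0225
gripper_force: 48.8
```

move_arm(rows=[0,0,0,0,0,0,0,0,0,0,0,0,0,0,0,0], fingers=0.6)

```text
clock: 8.9
tcp_pos: [0.5425, 0.1178, 0.0643]
orientation: [2.402, 2.025, 0.0]
contact_force: [0.7, -0.0, 0.6]
grip_width: 0.0513
gripper_force: 0.0
```

move_arm(rows=[0,0,-1.5,0,0,0,-4,0,0,0,-8,0,0,0,-13,0,0,0,-18,0,0,0,-22,0,0,0,-23,0,0,0,-23,0])

```text
clock: 9.9
tcp_pos: [0.5424, 0.1177, 0.2949]
orientation: [-2.402, -2.025, -0.002]
contact_force: [-0.0, 0.2, -1.0]
grip_width: 0.0512
gripper_force: 0.0
```

```bash
python3 -c "
from h import *
st((.095,.088,.25),(.095,.088,.18))"
```

```text
t 9.9 tcp [0.5424 0.1177 0.2949] stand -0.2169 0.0005 z 0.2949 F [-0.   0.2 -1. ] w 0.05117274412027503 0.0
yaw y -9.746632199573002 joints [-0.77  0.25  0.54  1.82 -0.14  1.11 -0.35] tool z [ 0.001  0.001 -1.   ]
stand x in tool [-1.     0.    -0.001] stand y in tool [0.    1.    0.001]
to (0.095, 0.088, 0.25) [-31.19   8.76   4.47]
to (0.095, 0.088, 0.18) [-31.2    8.76  11.47]
```

move_arm(rows=[-2,0.6,0,0,-6,1.7,0,0,-11,3.1,0,0,-16,4.5,0,0,-21,5.9,0,0,-26,7.3,0.5,0,-29.5,8.3,1.5,0,-31.2,8.8,3,0,-31.2,8.8,4,0,-31.2,8.8,4,0])

```text
clock: 11.15
tcp_pos: [0.5755, -0.2031, 0.2525]
orientation: [-2.399, -2.024, 0.003]
contact_force: [-0.2, 0.7, -0.8]
grip_width: 0.0511
gripper_force: 0.0
```

```bash
python3 -c "
from h import *
st((.095,.088,.18))"
```

```text
t 11.15 tcp [ 0.5755 -0.2031  0.2525] stand 0.0937 0.0873 z 0.2525 F [-0.2  0.7 -0.8] w 0.0510539599103202 0.0
yaw y -9.686437881833406 joints [-0.24  0.42  0.64  1.74 -0.28  1.08  0.32] tool z [-0.003  0.001 -1.   ]
stand x in tool [-1.    -0.001 -0.001] stand y in tool [-0.001  1.    -0.004]
to (0.095, 0.088, 0.18) [-0.13  0.09  7.25]
```

move_arm(rows=[0,0,2,0,-0.1,0.1,4.5,0,-0.1,0.1,6.5,0,-0.1,0.1,7.2,0,-0.1,0.1,7.2,0])

```text
clock: 11.78
tcp_pos: [0.5772, -0.2054, 0.1823]
orientation: [-2.401, -2.025, 0.0]
contact_force: [0.2, 0.3, 0.1]
grip_width: 0.0511
gripper_force: 0.0
```

move_arm(rows=[0,0,0,0,0,0,0,0,0,0,0,0,0,0,0,0], fingers=0, newtons=30)

```text
clock: 12.28
tcp_pos: [0.5748, -0.2056, 0.1829]
orientation: [-2.399, -2.021, 0.003]
contact_force: [-9.3, 2.7, 7.8]
grip_width: 0.0283
gripper_force: 29.1
```

```bash
python3 - <<'E'
from h import *
st((.0953,.088,.18))
a=np.radians(np.arange(60,-66.1,-4.2));print(np.c_[-(11*np.sin(a)-11*np.sin(a[0])),-(11*np.cos(a)-11*np.cos(a[0]))].round(2).tolist())
E
```

```text
t 12.275 tcp [ 0.5748 -0.2056  0.1829] stand 0.0963 0.087 z 0.1829 F [-9.3  2.7  7.8] w 0.028264171125449322 29.13826882839203
yaw y -9.785302620491096 joints [-0.2   0.49  0.6   1.8  -0.34  0.95  0.37] tool z [-0.004  0.002 -1.   ]
stand x in tool [-1.     0.001 -0.001] stand y in tool [ 0.001  1.    -0.004]
to (0.0953, 0.088, 0.18) [0.1  0.1  0.29]
[[-0.0, -0.0], [0.43, -0.68], [0.91, -1.33], [1.43, -1.95], [2.0, -2.52], [2.6, -3.05], [3.25, -3.53], [3.93, -3.97], [4.64, -4.35], [5.37, -4.68], [6.13, -4.96], [6.9, -5.18], [7.69, -5.35], [8.49, -5.45], [9.3, -5.5], [10.1, -5.48], [10.9, -5.41], [11.7, -5.28], [12.48, -5.09], [13.25, -4.85], [14.0, -4.55], [14.72, -4.19], [15.42, -3.79], [16.08, -3.33], [16.71, -2.83], [17.3, -2.28], [17.85, -1.69], [18.36, -1.06], [18.81, -0.39], [19.22, 0.3], [19.58, 1.03]]
```

move_arm(rows=[0.43,-0.1,-0.68,0,0.91,-0.1,-1.33,0,1.43,-0.1,-1.95,0,2.0,-0.1,-2.52,0,2.6,-0.1,-3.05,0,3.25,-0.1,-3.53,0,3.93,-0.1,-3.97,0,4.64,-0.1,-4.35,0,5.37,-0.1,-4.68,0,6.13,-0.1,-4.96,0])

```text
clock: 13.52
tcp_pos: [0.585, -0.1454, 0.2319]
orientation: [-2.402, -2.023, 0.004]
contact_force: [-6.0, -1.7, -3.1]
grip_width: 0.0283
gripper_force: 29.9
```

```bash
python3 -c "
from h import *
st((.034,.088,.232))"
```

```text
t 13.525 tcp [ 0.585  -0.1454  0.2319] stand 0.0353 0.087 z 0.2319 F [-6.  -1.7 -3.1] w 0.028255374293092838 29.881898760795593
yaw y -9.796212243252596 joints [-0.33  0.42  0.62  1.78 -0.28  1.03  0.23] tool z [-0.003 -0.    -1.   ]
stand x in tool [-1.     0.001  0.001] stand y in tool [ 0.001  1.    -0.003]
to (0.034, 0.088, 0.232) [ 0.13  0.1  -0.02]
```

Tracking well; continue.

move_arm(rows=[0.77,0,-0.22,0,1.56,0,-0.39,0,2.36,0,-0.49,0,3.17,0,-0.54,0,3.97,0,-0.52,0,4.77,0,-0.45,0,5.57,0,-0.32,0,6.35,0,-0.13,0,7.12,0,0.11,0,7.87,0,0.41,0])

```text
clock: 14.78
tcp_pos: [0.5988, -0.0666, 0.2296]
orientation: [-2.4, -2.023, -0.0]
contact_force: [-12.1, 3.0, 14.6]
grip_width: 0.026
gripper_force: 27.5
```

move_arm(rows=[0.72,0,0.36,0,1.42,0,0.76,0,2.08,0,1.22,0,2.71,0,1.72,0,3.3,0,2.27,0,3.85,0,2.86,0,4.36,0,3.49,0,4.81,0,4.16,0,5.22,0,4.85,0,5.55,0,5.5,0])

```text
clock: 16.02
tcp_pos: [0.6092, -0.0127, 0.1723]
orientation: [-2.402, -2.025, 0.0]
contact_force: [-0.3, 0.5, -0.6]
grip_width: -0.0
gripper_force: 0.0
```

move_arm(rows=[0.1,0,0.3,0,0.15,0,0.4,0,0.15,0,0.4,0,0.15,0,0.4,0])

```text
clock: 16.52
tcp_pos: [0.6096, -0.0116, 0.169]
orientation: [2.402, 2.024, 0.001]
contact_force: [-0.4, 0.9, -0.4]
grip_width: 0.0001
gripper_force: 0.0
```

```bash
python3 - <<'E'
from h import *
st((-.1005,.088,.17))
T=r.grab_frame("top")[120:320,160:420];S=r.grab_frame("scene")[150:350,130:390]
cv2.imwrite("pics/t3.png",cv2.resize(np.vstack([T,S]),None,fx=1.5,fy=1.5,interpolation=2)[:600])
E
```

```text
t 16.525 tcp [ 0.6096 -0.0116  0.169 ] stand -0.1007 0.0886 z 0.169 F [-0.4  0.9 -0.4] w 7.729218803318695e-05 0.0
yaw y -9.756008509583056 joints [-0.5   0.5   0.56  1.82 -0.33  0.91  0.04] tool z [ 0.  0. -1.]
stand x in tool [-1.     0.001 -0.   ] stand y in tool [0.001 1.    0.   ]
to (-0.1005, 0.088, 0.17) [-0.02 -0.06 -0.1 ]
```

View pics/t3.png

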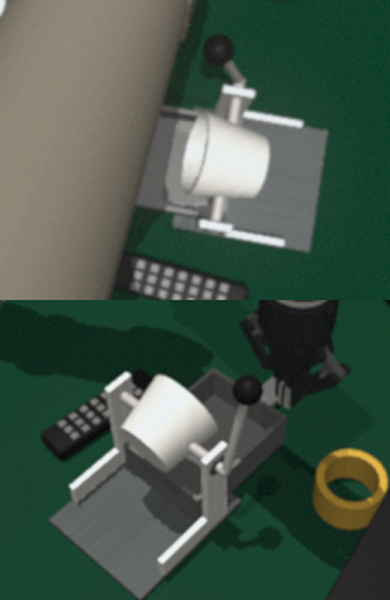

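The grip slipped off part-way: the ball is at scene (295,210), top (305,152), with the lever leaning a little forward. I'll push it from the +x side with closed fingers instead.

```bash
python3 - <<'E'
from h import *
b,e=tri((294.7,210),(305.3,152));o,x,y,L=stand();d=b[:2]-o;print(b,e,d@x,d@y,"alpha",np.degrees(np.arctan2(d@x,b[2]-.13)))
E
```

```text
[ 0.59751922 -0.07980202  0.23790073] 0.002023674986861604 -0.031500205765024755 0.08820879134458173 alpha -16.274473543090885
```

move_arm(rows=[0,0,-2,0,0,0,-6,0,0,0,-10,0,0,0,-13,0,-1.5,0,-14,0,-5,0,-14,0,-9,0,-14,0,-11.5,0,-14,0,-12,0,-14,0,-12,0,-14,0])

```text
clock: 17.88
tcp_pos: [0.589, -0.1295, 0.3086]
orientation: [-2.402, -2.024, 0.0]
contact_force: [0.6, 0.3, -0.2]
grip_width: -0.0001
gripper_force: 0.0
```

```bash
python3 - <<'E'
from h import *
st((0.02,.088,.24))
T=r.grab_frame("top")[120:320,160:420];S=r.grab_frame("scene")[150:350,130:390]
cv2.imwrite("pics/t4.png",cv2.resize(np.vstack([T,S]),None,fx=1.5,fy=1.5,interpolation=2)[:600])
E
```

```text
t 17.875 tcp [ 0.589  -0.1295  0.3086] stand 0.0189 0.0882 z 0.3086 F [ 0.6  0.3 -0.2] w -0.00010394796788053832 0.0
yaw y -9.757895129696276 joints [-0.39  0.35  0.67  1.69 -0.23  1.18  0.16] tool z [-0.  0. -1.]
stand x in tool [-1.     0.001 -0.   ] stand y in tool [ 0.001  1.    -0.001]
to (0.02, 0.088, 0.24) [-0.11 -0.02  6.86]
```

View pics/t4.png

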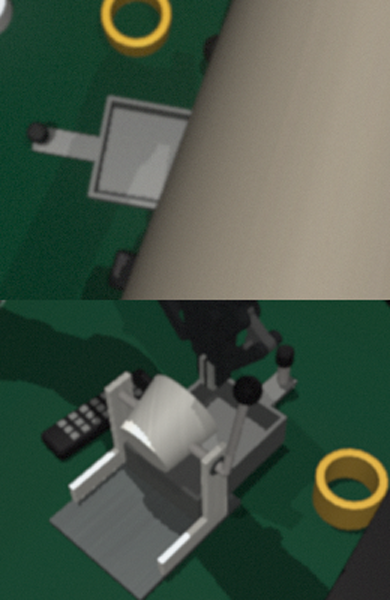

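move_arm(rows=[0,0,2,0,0,0,4.5,0,0,0,6,0,1,0,6,0,2.2,0,6.1,0,3.1,0,6.3,0,3.9,0,6.7,0,4.8,0,7.1,0,5.6,0,7.6,0,5.6,0,7.6,0])

```text
clock: 19.23
tcp_pos: [0.5985, -0.0732, 0.232]
orientation: [-2.4, -2.026, 0.001]
contact_force: [-0.0, 0.6, -0.1]
grip_width: -0.0001
gripper_force: 0.0
```

move_arm(rows=[0.8,0,0.6,0,1.5,0,1.3,0,2.1,0,2,0,2.7,0,2.7,0,3.1,0,3.3,0,3.4,0,3.9,0,3.7,0,4.4,0,4,0,4.6,0,4.4,0,4.6,0,4.4,0,4.6,0])

```text
clock: 20.48
tcp_pos: [0.605, -0.0361, 0.1863]
orientation: [2.403, 2.018, -0.007]
contact_force: [-0.8, -12.5, -1.9]
grip_width: -0.0001
gripper_force: 6.1
```

```bash
python3 - <<'E'
from h import *
st()
T=r.grab_frame("top")[120:320,160:420];S=r.grab_frame("scene")[150:350,130:390]
cv2.imwrite("pics/t5.png",cv2.resize(np.vstack([T,S]),None,fx=1.5,fy=1.5,interpolation=2)[:600])
E
```

```text
t 20.475 tcp [ 0.605  -0.0361  0.1863] stand -0.0759 0.0882 z 0.1863 F [ -0.8 -12.5  -1.9] w -7.97962924696452e-05 6.130804408894619
yaw y -9.96092599945349 joints [-0.49  0.48  0.59  1.81 -0.32  0.95  0.07] tool z [-0.001 -0.006 -1.   ]
stand x in tool [-1.     0.004  0.006] stand y in tool [ 0.004  1.    -0.   ]
```

View pics/t5.png

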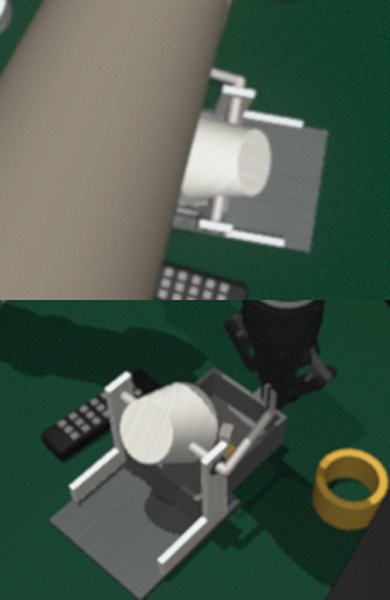

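move_arm(rows=[0,0,0,0,0,0,0,0,-0.8,0,0,0,-2,0,-1,0,-2,0,-4,0,-2,0,-8,0,0,0,-11,0,4,0,-11.5,0,7.2,0,-11.5,0,7.6,0,-11.5,0])

```text
clock: 21.82
tcp_pos: [0.6193, 0.0473, 0.3023]
orientation: [-2.396, -2.03, -0.003]
contact_force: [0.7, 0.8, 0.6]
grip_width: 0.0
gripper_force: 0.0
```

```bash
python3 - <<'E'
from h import *
st((-.157,.088,.187))
T=r.grab_frame("top")[120:320,160:420];S=r.grab_frame("scene")[150:350,130:390]
cv2.imwrite("pics/t6.png",cv2.resize(np.vstack([T,S]),None,fx=1.5,fy=1.5,interpolation=2)[:600])
E
```

```text
t 21.825 tcp [0.6193 0.0473 0.3023] stand -0.1604 0.0882 z 0.3023 F [0.7 0.8 0.6] w 1.5441283688798618e-05 0.0
yaw y -9.443417736489865 joints [-0.64  0.38  0.62  1.66 -0.24  1.18 -0.12] tool z [ 0.001  0.002 -1.   ]
stand x in tool [-1.    -0.005 -0.002] stand y in tool [-0.005  1.     0.   ]
to (-0.157, 0.088, 0.187) [-0.37 -0.03 11.53]
```

View pics/t6.png

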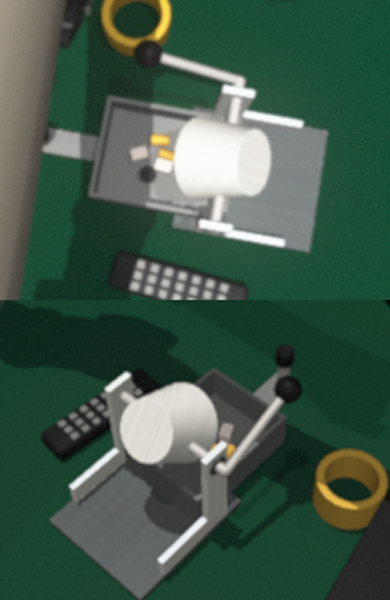

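All five parts lie in the tray: two brass, two white, one black, around top-crop (155,155). Now I'll push the ball back upright from its -x side.

move_arm(rows=[0,0,4,0,0,0,8,0,0,0,11,0,0,0,12,0,-1.5,0,12,0,-2.9,0,12,0,-3.3,0,11.6,0,-3.7,0,10.9,0,-4.2,0,10.2,0,-4.7,0,9.5,0])

```text
clock: 23.18
tcp_pos: [0.6125, 0.0001, 0.2092]
orientation: [-2.399, -2.026, -0.01]
contact_force: [1.3, 9.1, 4.3]
grip_width: -0.0004
gripper_force: 4.6
```

move_arm(rows=[-0.6,0,-0.7,0,-1.3,0,-1.4,0,-2.4,0,-2.2,0,-3.6,0,-2.9,0,-4.8,0,-3.5,0,-6.1,0,-3.9,0,-7.4,0,-4.2,0,-8.8,0,-4.4,0,-10.1,0,-4.3,0,-11.4,0,-4.0,0])

```text
clock: 24.42
tcp_pos: [0.5912, -0.1161, 0.2464]
orientation: [-2.402, -2.024, 0.001]
contact_force: [0.6, 2.0, 1.6]
grip_width: -0.0002
gripper_force: 0.9
```

move_arm(rows=[-1.3,0,0.5,0,-2.5,0,1.1,0,-3.5,0,1.7,0,-4.4,0,2.5,0,-5,0,3.2,0,-5.6,0,3.9,0,-6.1,0,4.5,0,-6.5,0,5.1,0,-7.1,0,5.2,0,-7.1,0,5.2,0])

```text
clock: 25.68
tcp_pos: [0.5806, -0.1796, 0.1947]
orientation: [-2.393, -2.025, -0.007]
contact_force: [-1.4, 14.3, 6.5]
grip_width: 0.0003
gripper_force: 6.9
```

```bash
python3 - <<'E'
from h import *
st((.0693,.088,.197))
S=r.grab_frame("scene");A,s=dark(S,(236,285));print(A,s)
E
```

```text
t 25.675 tcp [ 0.5806 -0.1796  0.1947] stand 0.0697 0.0884 z 0.1947 F [-1.4 14.3  6.5] w 0.000287196013735153 6.862060558050871
yaw y -9.52349393018399 joints [-0.25  0.48  0.61  1.8  -0.33  0.97  0.33] tool z [-0.001  0.008 -1.   ]
stand x in tool [-1.    -0.003 -0.007] stand y in tool [-0.003  1.    -0.002]
to (0.0693, 0.088, 0.197) [ 0.04 -0.04 -0.23]
[235.50833333 284.24166667] [5, 4, 22, 22, 360]
```

Ball is back at its starting pixel and pressing on the stop. Back off and clear the scene.

move_arm(rows=[0.8,0,-0.2,0,1.5,0,-1,0,1.8,0,-4,0,1.8,0,-9,0,1.8,0,-14,0,1.8,0,-17,0,6,0,-17,0,12,0,-17,0,18,0,-17,0,24,0,-17,0])

```text
clock: 26.98
tcp_pos: [0.6205, 0.0526, 0.3655]
orientation: [2.402, 2.022, 0.001]
contact_force: [0.9, -0.4, -0.1]
grip_width: -0.0
gripper_force: 0.0
```

move_arm(rows=[6,-1,0,0,12,-2,0,0,18,-3,0,0,23,-4,0,0,24,-4,0,0,24,-4,0,0])

```text
clock: 27.72
tcp_pos: [0.6217, 0.2946, 0.3647]
orientation: [2.401, 2.024, -0.001]
contact_force: [0.4, -0.7, -0.6]
grip_width: 0.0003
gripper_force: 0.0
```

```bash
python3 - <<'E'
from h import *
st()
Ti=r.grab_frame("top");Si=r.grab_frame("scene")
A,s=dark(Si,(236,285));B,q=dark(Ti,(385,177));print(A,B,tri(A,B))
T=Ti[100:340,160:420];S=Si[150:390,130:390]
cv2.imwrite("pics/t7.png",cv2.resize(np.hstack([T,S]),None,fx=1.5,fy=1.5,interpolation=2))
E
```

```text
t 27.725 tcp [0.6217 0.2946 0.3647] stand -0.4047 0.0489 z 0.3647 F [ 0.4 -0.7 -0.6] w 0.00033918237876892095 0.0
yaw y -9.731912878037846 joints [-0.89  0.46  0.54  1.39 -0.24  1.35 -0.51] tool z [ 0.    -0.001 -1.   ]
stand x in tool [-1.     0.     0.001] stand y in tool [0.    1.    0.001]
[235.8875  284.26875] [384.76245211 176.49425287] (array([ 0.57572884, -0.20410984,  0.18681606]), np.float64(0.0006126529410944071))
```

View pics/t7.png

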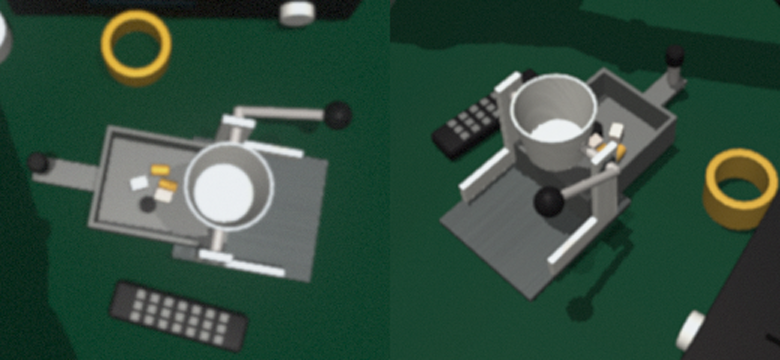

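The cup stands upright and empty at its original angle. All five parts are in the tray at about (158,185), the tray is out, and the tape and remote haven't moved.

```bash
python3 -c "
from h import *
o,x,y,L=stand();print((plane('top',(185.3,208),.075)[:2]-o)@x)
print(r.hand_in())"
```

```text
-0.21350218422780015
the job is handed in; nothing more can be done
None
```

The job is done and handed in at about 28 s: the tray is out at its stop with all five parts in it, the cup is fully upright again, and the remote and tape are where they were; the first grip on the ball slipped mid-tip, so I finished by pushing the lever with closed fingers.

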